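# Tumble the bearing housing off the chute onto its front face, up to the bumper

### The job

The die-cast bearing housing stands on the level end of the aluminium chute, its back with the two tapped holes facing up the chute. Without ever picking it up clear or letting it drop, tumble it forward over the chute's lip into the blue bin: ease it over until it leans at rest with its leading bottom edge on the bin floor and its underside on the lip, then roll it on over that edge so it lies flat on its machined front face with the tapped holes up. Finish by bringing its round boss gently up snug and square against the black rubber bumper, and leave the eye bolts, clamp ring and impeller where they lie.

Things in the scene. Friction and masses are not known exactly. Their poses are not given: they have to be found in the camera images.
- casting: grey zinc die-cast bearing housing, 0.38 to 0.77 kg: block 60 mm long (its x), 46 wide (y), 56 high (z), plus a round boss on the +z face. Origin: middle of the block. It starts on its -z face on the apron, +x (bright machined front) towards the bin, up to 15 degrees askew. At the end +x points down and +z (boss) along the chute's +x. Pinch its flat y cheeks, 46 mm apart; 60 N does no harm
- boss_face (a point): middle of the flat end of the casting's boss (30 mm in diameter, 8 mm tall), 36 mm from the casting's origin along its +z; axes as the casting. The casting's friction on metal, plastic and finger pads is 0.5 to 0.7
- chute: fixed aluminium chute, 100 mm wide. Origin: on the bench (z = 0) below the middle of its lip, the straight edge over which parts leave; +x is level, from the lip into the bin; y along the lip; z up. From x = -150 mm to the lip it is a level apron without sides, top 21 mm above the bench; behind that it rises at 22 degrees to 111 mm high at x = -372 mm, with 28 mm side flanges on the slope only
- bin: fixed blue open-fronted parts bin, screwed down; origin and axes coincide with the chute's. Floor 3 mm above the bench, free from the lip (x = 0) to the end wall (inside at x = 196 mm). Side walls at y = -90 and +90 mm inside. Wall tops are 61 mm above the bench, the sides from x = 50 mm on, sloping down to 19 mm at the open front
- bumper: adjustable bumper: steel nut plate fixed inside the bin's end wall, a stud, and on it a black rubber puck 40 mm across. Origin: on the wall's inside face at the puck's axis, x = 196, y = 0, z = 33 mm in the bin's frame; axes as the bin. The puck's flat face looks along -x and stands 12 to 52 mm off the wall, a setting not reported; the rubber gives 1 mm per 5 N; 5 to 10 N is push enough
- eyebolt_a: stainless eye bolt lying flat on the bench beyond the bin: eye 45 mm across, with a shank 45 mm long, 10 mm thick. Origin: bench level under the middle of the eye; the shank runs along -x. Not to be moved (more than 2 cm)
- eyebolt_b: a second, equal eye bolt lying flat on the bench on the robot's side of the bin. Not to be moved (more than 2 cm)
- clamp_ring: green anodized clamp ring, 64 mm across, 12 mm high, lying flat on the bench on the robot's side of the chute; origin: middle of its underside. Not to be moved (more than 2 cm)
- impeller: frosted acrylic pump impeller, 76 mm across, 24 mm high, lying flat on the bench beyond the chute; origin: middle of its underside. Not to be moved (more than 2 cm)
- tapped_holes (a point): middle of the casting's back (-x face), 30 mm from its origin along -x, between two dark tapped holes 10 mm wide and 24 mm apart; axes as the casting. This face must end on top
- lip (a point): middle of the chute's lip: top edge of the 4 mm thick apron, 21 mm above the bench and 18 mm above the bin floor; axes as the chute
Mind the look-alikes: they are no part of the job. Of the things shaped like the casting, the grey one is meant.

How it is judged:
By the outcome, as a careful person would: the job done as asked, in the order asked, and still so for the second after the job is handed in, with the robot touching nothing.
It also fails if it takes over 62 s, if anything falls off the work surface, if the arm or the gripper's body presses on something with over 40 N, if the wrist force passes 120 N, or if a joint passes its speed limit or range.

### The arm

A 6-joint arm with a two-finger parallel gripper is mounted at the origin on the work surface. World frame = base frame: x ahead of the robot, y to its left, z up, the work surface at z = 0. Lengths are in m, angles in rad, forces in N, time in s.
With the tool pointing down it reaches from about 0.4 to 0.825 m from the base axis. Payload 7 kg.
Tool frame: the origin (TCP) lies midway between the tips of the shut fingers; the grasp point (between the pads) lies 19 mm behind it; z points along the fingers, y is the line along which they close (so a half turn about z gives the same grasp; the last joint's range is limited). The gripper opens to 88 mm and grips with 3 to 60 N. Pads are 19 mm wide; open, the fingers measure 130 mm over their backs; the gripper's body (78 mm by 193 mm) begins 47 mm behind the grasp point.
Start: joints at [-0.834, 0.359, 0.012, 0, -1.224, -0.288], TCP at [0.293, -0.608, 0.227] pointing down, gripper open.
Joint ranges: [-3.07, 3.07], [-1.43, 2.12], [-1.02, 1.25], [-3.03, 1.67], [-3.05, -0], [-3.03, 3.03]. Speed limits (rad/s): [2.39, 2.39, 3.01, 3.14, 3.14, 3.14].

### API

Orientations are given as [roll, pitch, yaw] about the fixed x, y, z axes, in that order (R = Rz(yaw) Ry(pitch) Rx(roll)).
In Python, from station import arm, grab_frame, camera_params, spot_in gives the robot as it stands.
- The arm moves only by the shell command python3 -m jog 'ROWS' [FORCE]. ROWS is JSON, a list that holds one entry, the list of rows, each a list of 7 numbers: the shift along the tool's x, y, z in mm, then the turn, a rotation vector about the tool's x, y, z in rad, then the finger opening in mm, from 0 to 87.6. In form: [[[x, y, z, wx, wy, wz, fingers], ...]]. A call has 1 to 20 rows; each row is the pose to reach, as a shift and turn from the pose commanded when the call began, along the tool's axes at that moment; what a row does not reach only later rows make up. A row lasts 1/8 s, in which the tool goes at most 62.5 mm and 10.7 degrees, less where a joint would pass 70% of its speed; a pose out of reach is approached as far as the arm can. A call with a gripper value outside its range is refused whole. The fingers move at their own pace and stop on an object; FORCE is the grip in N (left out, the last holds). Time passes only in rows, so rows that repeat a pose let the fingers close. It gives the time, the measured TCP pose, the force, the opening and the grip force at its end, in the units of the state.
- arm.get_state(): the state, without advancing time (a new reading comes with each control period).
- grab_frame(name): name is "side" or "top"; returns (picture, depth): 400x640x3 uint8, blue, green, red; 400x640 float32, m along the optical axis (not along the pixel's ray), 0 where there is no reading.
- camera_params(name): a dict with "mtx" (3x3 intrinsics, pixels), "R" (3x3) and "t" (3): a world point X has camera coordinates R X + t. Camera axes: x right, y down, z forward; pixel columns grow to the right and rows downward; lengths in m; the calibration is good to about 2 mm. A picture is of the moment at which its call begins. camera_params takes no time and is no camera call.
- arm.job_done(): hands the job in; it is judged then, once.
Trained networks look in the newest picture that a camera, given by its name, has taken for a name from the list of things; names that differ only in an ending like _2 or _b are one class to them, and where a whole thing is asked for, a point or a joint stands for the part that bears it (a point fixed in the world has none). Each returns a list of dicts, best first, with "confidence" (0 to 1); they miss things now and then, are a little off and sometimes report something else, mostly with a low value. They report only what shows in the picture. A call takes as long as a camera call. They do not tell look-alikes from the thing itself.
- spot_in(query, camera): "uv" ([column, row] in pixels, amid what is visible of it).
The state is a dict: "t": time; "q": joint angles; "qd": joint speeds; "joint_efforts": joint torques, N m; "eef_pos": TCP position; "ee_rot": TCP orientation; "force": force on the tool from outside, world axes, zero at the start; "moment": the same for the moment, N m; "width": finger opening in m; "gripper_force": force on a finger pad.
Only numpy, scipy, OpenCV 4.12 (cv2) and the standard library are available. Lean on these libraries where they do the work, as an engineer would, in place of code of your own. Each camera call takes 0.05 s, during which the arm holds its last target. There are 200 camera calls.

## Working session

There is one attempt and no reset: what is moved stays moved. The work goes in short steps, Python scripts to look and compute and a shell command to move; the robot and the scene stay as the last step left them, time stands still between calls to the robot, and variables do not carry over. Pictures are saved under pics/ and viewed, at most 10 in all, crops included, and the job is handed in when it is done.

```bash
ls; mkdir -p pics; cat > h.py <<'E'
import numpy as np, cv2
from station import arm, grab_frame, camera_params, spot_in
def world(cam, uv, d):
    p=camera_params(cam); K=np.array(p["mtx"]); R=np.array(p["R"]); t=np.array(p["t"])
    c=np.linalg.inv(K)@np.array([uv[0],uv[1],1.0])*d
    return R.T@(c-t)
def cloud(cam, depth):
    p=camera_params(cam); K=np.array(p["mtx"]); R=np.array(p["R"]); t=np.array(p["t"])
    v,u=np.mgrid[0:depth.shape[0],0:depth.shape[1]]
    c=np.stack([(u-K[0,2])/K[0,0]*depth,(v-K[1,2])/K[1,1]*depth,depth],-1)
    return (c-t)@R
def pix(cam,X):
    p=camera_params(cam); c=np.array(p["R"])@X+np.array(p["t"]); q=np.array(p["mtx"])@c
    return q[:2]/q[2]
E
python3 - <<'E'
from h import *
ims=[]
for c in ("side","top"):
    im,d=grab_frame(c); cv2.imwrite(f"pics/{c}0.png",im); np.save(f"{c}0.npy",d)
    P=cloud(c,d)
    for q in ("casting","chute","bin","bumper","tapped_holes","boss_face","lip"):
        for r in spot_in(q,c)[:3]:
            u,v=map(int,r["uv"]); print(c,q,r["confidence"],u,v,P[v,u].round(3))
print(arm.get_state())
E
```

```text
pics
side casting 0.85 455 218 [ 0.806 -0.15   0.042]
side casting 0.77 296 343 [ 0.356 -0.213  0.056]
side casting 0.76 443 256 [ 0.682 -0.219  0.051]
side chute 0.85 393 290 [ 0.53  -0.238  0.074]
side bin 0.84 279 206 [0.581 0.172 0.002]
side bumper 0.54 266 192 [0.565 0.198 0.035]
side tapped_holes 0.93 454 219 [ 0.807 -0.147  0.038]
side tapped_holes 0.88 299 339 [ 0.363 -0.21   0.056]
side tapped_holes 0.66 313 237 [ 0.518 -0.044  0.071]
side boss_face 0.84 451 214 [ 0.801 -0.142  0.051]
side boss_face 0.82 311 234 [ 0.516 -0.041  0.077]
side boss_face 0.78 448 258 [ 0.684 -0.228  0.051]
side lip 0.92 391 292 [ 0.525 -0.239  0.073]
side lip 0.26 260 285 [ 0.407 -0.024  0.001]
top casting 0.82 339 222 [ 0.532 -0.02   0.084]
top casting 0.58 392 84 [ 0.813 -0.136  0.063]
top casting 0.56 426 304 [ 0.37  -0.188  0.06 ]
top chute 0.59 419 223 [ 0.528 -0.184  0.049]
top bin 0.83 256 209 [0.565 0.149 0.001]
top bumper 0.57 417 221 [ 0.532 -0.18   0.048]
top bumper 0.51 229 204 [0.572 0.197 0.053]
top tapped_holes 0.98 338 218 [ 0.539 -0.018  0.089]
top tapped_holes 0.83 426 137 [ 0.7
[... 270 characters left out ...]
 0.6 339 223 [ 0.53  -0.02   0.085]
{'t': 0.8, 'q': array([-8.33864175e-01,  3.58572842e-01,  1.18973553e-02,  1.83403143e-05,
       -1.22406839e+00, -2.88105752e-01]), 'qd': array([ 0.0008289 ,  0.00034313, -0.00034705, -0.00050649,  0.00142219,
       -0.00044303]), 'joint_efforts': array([-1.77165253e-03, -5.82291985e+01,  2.93291885e+01,  7.00203225e+00,
        1.26160015e-02, -5.32121521e-05]), 'eef_pos': array([ 0.29286795, -0.60814495,  0.22658098]), 'ee_rot': array([-3.14153746e+00, -1.63417288e-06, -2.69276002e+00]), 'force': array([ 0.30043547, -0.37480262, -0.66844305]), 'moment': array([-0.0190797 , -0.07465718,  0.00220335]), 'gripper_force': 0.0, 'width': 0.08773276004676926}
```

```bash
python3 - <<'E'
from h import *
a=cv2.imread("pics/side0.png")[150:390,180:520]; b=cv2.imread("pics/top0.png")[50:330,180:520]
a=cv2.resize(a,None,fx=1.15,fy=1.15); b=cv2.resize(b,None,fx=1.15,fy=1.15)
w=max(a.shape[1],b.shape[1]); a=cv2.copyMakeBorder(a,0,0,0,w-a.shape[1],0); b=cv2.copyMakeBorder(b,0,0,0,w-b.shape[1],0)
h=max(a.shape[0],b.shape[0]); a=cv2.copyMakeBorder(a,0,h-a.shape[0],0,0,0)
cv2.imwrite("pics/both.png",np.hstack([a,b]))
t=cv2.imread("pics/top0.png")[170:270,290:390]; s=cv2.imread("pics/side0.png")[190:290,260:360]
cv2.imwrite("pics/crop.png",np.hstack([cv2.resize(t,(400,400),interpolation=2),cv2.resize(s,(400,400),interpolation=2)]))
E
```

```text
(no output)
```

View pics/both.png

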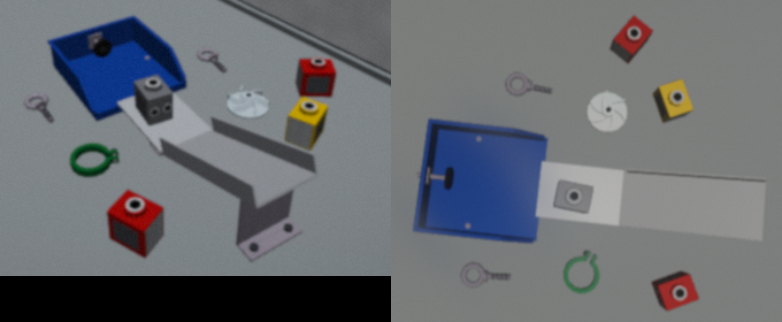

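View pics/crop.png

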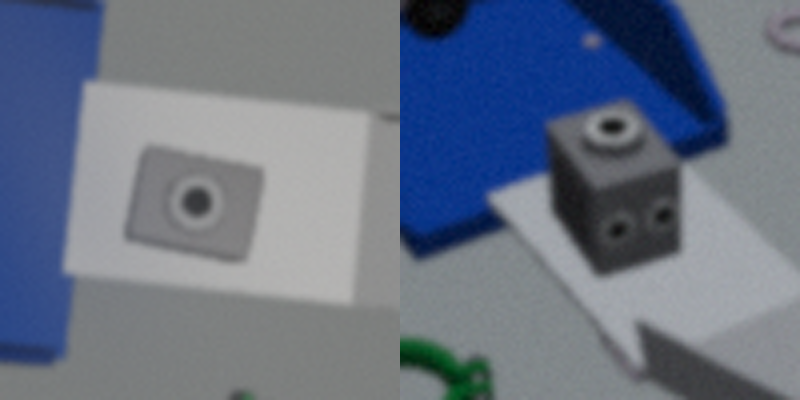

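The grey casting is at top (339,222) / side (313,228), with its holes facing up the chute. The look-alikes are red at side (296,343) and (455,218), and yellow at side (443,256). I choose the grey one on the apron.

```bash
cat >> h.py <<'E'
def rect(pts):
    (c,s,a)=cv2.minAreaRect((pts*1000).astype(np.float32)); return np.array(c),s,a,cv2.boxPoints((c,s,a))
E
python3 - <<'E'
from h import *
d=np.load("top0.npy"); P=cloud("top",d); im=cv2.imread("pics/top0.png").astype(int)
x,y,z=P[...,0],P[...,1],P[...,2]
roi=(abs(x-.53)<.12)&(abs(y)<.2)
sat=im.max(2)-im.min(2)
def big(m):
    n,l,st,_=cv2.connectedComponentsWithStats(m.astype(np.uint8),connectivity=4); return l==1+np.argmax(st[1:,4])
ap=big(roi&(abs(z-.021)<.006)&(y<.1)&(sat<40)&(im.mean(2)>130))
print("apron",ap.sum(),np.median(z[ap]),rect(P[ap][:,:2]))
tp=big(roi&(abs(z-.077)<.006)&(sat<40))
print("cast",tp.sum(),np.median(z[tp]),rect(P[tp][:,:2]), P[tp].mean(0))
bs=roi&(abs(z-.085)<.004); print("boss",bs.sum(),np.median(P[bs],0))
# flange/slope
sl=(abs(x-.53)<.12)&(y<-.14)&(y>-.33)&(z>.03)&(sat<40)
print("bin walls", rect(P[(z>.045)&(z<.07)&(sat>60)&(y>.03)&(y<.35)&(x<.75)][:,:2]))
bi=roi=(y>.1)&(y<.25)&(abs(x-.57)<.05)&(z>.02)&(z<.06)&(sat<40)
print("bump",bi.sum()); 
for q in P[bi][::4]: print(q.round(4),end=' ')
E
```

```text
apron 3047 0.020612264442799795 (array([540.88201904, -43.23186493]), (168.43125915527344, 100.9587173461914), 82.21424865722656, array([[ 479.45938 , -119.83276 ],
       [ 579.4874  , -133.50955 ],
       [ 602.3047  ,   33.369034],
       [ 502.2766  ,   47.045822]], dtype=float32))
cast 552 0.0763424463753169 (array([534.46832275, -19.35465622]), (60.407630920410156, 46.066349029541016), 77.03282165527344, array([[505.245   , -43.61976 ],
       [550.1366  , -53.95672 ],
       [563.69165 ,   4.910446],
       [518.80005 ,  15.247406]], dtype=float32)) [ 0.53422738 -0.01908778  0.07644391]
boss 198 [ 0.53356987 -0.02010825  0.08496894]
bin walls (array([566.99932861, 155.06602478]), (173.11968994140625, 193.57241821289062), 82.94902038574219, array([[460.31964 ,  81.04154 ],
       [652.42816 ,  57.280067],
       [673.679   , 229.09052 ],
       [481.5705  , 252.85199 ]], dtype=float32))
bump 368
[0.619  0.2292 0.0507] [0.6198 0.2298 0.0291] [0.6185 0.2289 0.0233] [0.6168 0.2296 0.0203] [0.6146 0.2293 0.0213] [0.6077 0.2306 0.0441] [0.6059 0.2309 0.0423] [0.603  0.2312 0.0503] [
[... 1230 characters left out ...]
08 0.0519] [0.5651 0.195  0.0395] [0.5632 0.2336 0.0463] [0.5624 0.2012 0.0494] [0.5632 0.1954 0.0372] [0.5614 0.2343 0.0432] [0.5603 0.199  0.0508] [0.5618 0.195  0.0282] [0.5598 0.2357 0.0366] [0.5586 0.1977 0.0467] [0.5575 0.2367 0.0411] [0.5568 0.2004 0.0428] [0.5552 0.2375 0.0465] [0.5549 0.1986 0.0416] [0.5541 0.2371 0.0299] [0.5489 0.2383 0.0516] [0.5469 0.238  0.0527] [0.5448 0.2466 0.0578] [0.5462 0.2379 0.0258] [0.5439 0.2387 0.0314] [0.542  0.2391 0.0295] [0.54   0.2393 0.0286] [0.5376 0.2392 0.0379] [0.5356 0.2393 0.0375] [0.5336 0.2393 0.0372] [0.5317 0.24   0.0342] [0.5296 0.241  0.0384] [0.5275 0.2406 0.0403] [0.5254 0.2417 0.044 ] [0.5232 0.2414 0.054 ] [0.5212 0.241  0.0554]
```

```bash
cat >> h.py <<'E'
from scipy.spatial.transform import Rotation as Ro
LIP=np.array([.5525,.040,0]); YAW=83.
C0=Ro.from_euler('z',YAW,degrees=True)
def pose(G,psi,phi,back=0):
    "chute-frame grasp point mm -> world TCP, rotation"
    Rt=Ro.from_euler('z',psi,degrees=True)*Ro.from_euler('y',phi+180,degrees=True)
    p=np.array(G,float)+Rt.apply([0,0,19-back]); return LIP+C0.apply(p)/1000, C0*Rt
def cur():
    s=arm.get_state(); return s["eef_pos"],Ro.from_euler('xyz',s["ee_rot"]),s
def show():
    p,R,s=cur(); Rl=C0.inv()*R; g=C0.inv().apply(p-LIP)*1000+Rl.apply([0,0,-19])
    e=Rl.as_matrix(); phi=np.degrees(np.arctan2(-e[0,2],-e[2,2])); psi=np.degrees(np.arctan2(-e[0,1],e[1,1]))
    print("t",round(s["t"],2),"G",g.round(1),"psi",psi.round(1),"phi",phi.round(1),"F",C0.inv().apply(s["force"]).round(1),"w",round(s["width"]*1000,1),"gf",round(float(s["gripper_force"]),1),"q",s["q"].round(2))
    return g,psi,phi
def rows(targets):
    p,R,s=cur()
    for t in targets:
        P,Q=pose(*t); print((R.inv().apply(P-p)*1000).round(1).tolist(),(R.inv()*Q).as_rotvec().round(3).tolist())
E
python3 - <<'E'
from h import *
show(); rows([((-61,10.6,49),-6,-30,120),((-61,10.6,49),-6,-30,0)])
E
```

```text
t 0.8 G [-675.   178.7  245.6] psi -57.3 phi 0.0 F [-0.3 -0.3 -0.7] w 87.7 gf 0.0 q [-0.83  0.36  0.01  0.   -1.22 -0.29]
[-441.7, 386.3, 90.1] [-0.234, -0.488, -0.874]
[-479.2, 433.1, 194.0] [-0.234, -0.488, -0.874]
```

```bash
python3 -m jog '[[[-442,386,0,-0.234,-0.488,-0.874,87],[-442,386,0,-0.234,-0.488,-0.874,87],[-442,386,0,-0.234,-0.488,-0.874,87],[-442,386,0,-0.234,-0.488,-0.874,87],[-442,386,0,-0.234,-0.488,-0.874,87],[-442,386,0,-0.234,-0.488,-0.874,87],[-442,386,0,-0.234,-0.488,-0.874,87],[-442,386,0,-0.234,-0.488,-0.874,87],[-442,386,0,-0.234,-0.488,-0.874,87],[-442,386,0,-0.234,-0.488,-0.874,87],[-442,386,0,-0.234,-0.488,-0.874,87],[-442,386,0,-0.234,-0.488,-0.874,87],[-442,386,40,-0.234,-0.488,-0.874,87],[-442,386,90,-0.234,-0.488,-0.874,87],[-442,386,90,-0.234,-0.488,-0.874,87],[-442,386,90,-0.234,-0.488,-0.874,87]]]' 25; python3 - <<'E'
from h import *
show(); rows([((-61,10.6,49),-6,-30,60),((-61,10.6,49),-6,-30,0)])
E
```

```text
t: 2.8
eef_pos: [0.5243, -0.0698, 0.1379]
ee_rot: [-3.14, 0.523, -1.798]
force: [0.7, -0.7, 0.3]
width: 0.087
gripper_force: 0.0
t 2.8 G [-121.8   15.6  154.4] psi -6.1 phi -29.8 F [-0.6 -0.7  0.3] w 87.0 gf 0.0 q [-0.19  0.27 -0.22 -0.59 -1.13  0.23]
[-0.2, 1.5, 61.8] [-0.002, -0.001, -0.0]
[-0.2, 1.6, 121.8] [-0.002, -0.001, -0.0]
```

```bash
python3 -m jog '[[[0,1.5,40,0,0,0,87],[0,1.5,80,0,0,0,87],[0,1.5,105,0,0,0,87],[0,1.5,122,0,0,0,87],[0,1.5,122,0,0,0,87],[0,1.5,122,0,0,0,70],[0,1.5,122,0,0,0,60],[0,1.5,122,0,0,0,50],[0,1.5,122,0,0,0,40],[0,1.5,122,0,0,0,40],[0,1.5,122,0,0,0,40]]]' 25; python3 - <<'E'
from h import *
show(); im,_=grab_frame("side"); cv2.imwrite("pics/g1.png",cv2.resize(im[150:330,200:460],None,fx=2.5,fy=2.5))
E
```

```text
t: 4.18
eef_pos: [0.5366, -0.0091, 0.0312]
ee_rot: [-3.14, 0.523, -1.797]
force: [2.2, -0.4, 1.4]
width: 0.046
gripper_force: 25.0
t 4.17 G [-60.1  10.8  47.6] psi -6.0 phi -29.8 F [-0.1 -2.2  1.4] w 46.0 gf 25.0 q [-0.09  0.4  -0.31 -0.68 -0.9   0.3 ]
```

View pics/g1.png

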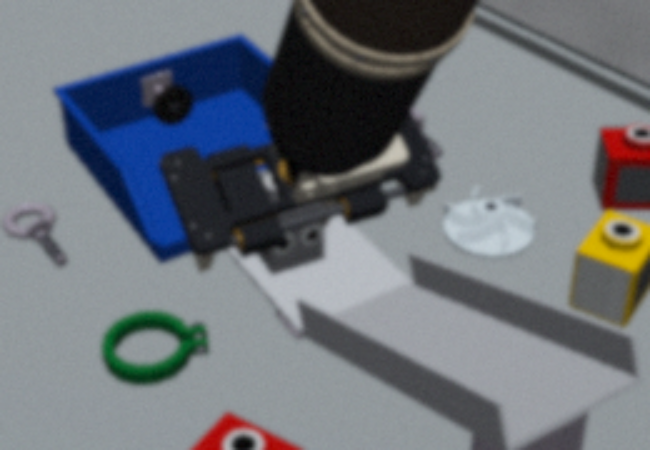

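```bash
python3 - <<'E'
from h import *
rows([((-40,6,47.6),-3,-30),((-20,2,47.6),0,-30),((-5,0,47.6),0,-30),((7,0,47.6),0,-30)])
E
```

```text
[-17.8, -2.2, 10.3] [-0.028, -0.0, -0.045]
[-35.3, -3.6, 20.4] [-0.054, -0.0, -0.09]
[-48.4, -4.0, 28.0] [-0.054, -0.0, -0.09]
[-58.8, -2.7, 34.0] [-0.054, -0.0, -0.09]
```

```bash
python3 -m jog '[[[-9,-1,5,-0.014,0,-0.022,40],[-17.8,-2.2,10.3,-0.028,0,-0.045,40],[-26.5,-3,15.4,-0.041,0,-0.068,40],[-35.3,-3.6,20.4,-0.054,0,-0.09,40],[-42,-4,24.2,-0.054,0,-0.09,40],[-48.4,-4,28,-0.054,0,-0.09,40],[-54,-3.4,31,-0.054,0,-0.09,40],[-58.8,-2.7,34,-0.054,0,-0.09,40],[-58.8,-2.7,34,-0.054,0,-0.09,40],[-58.8,-2.7,34,-0.054,0,-0.09,40]]]' 25; python3 - <<'E'
from h import *
g,psi,phi=show()
L=np.array([0,0,21.])
def about(L,th): 
    return tuple(L+Ro.from_euler('y',th,degrees=True).apply(g-L))
rows([(about(L,th),0,phi+th) for th in (5,10,15,20,25,28,30,32)])
im,d=grab_frame("top"); cv2.imwrite("pics/g2t.png",im); P=cloud("top",d)
im,d=grab_frame("side"); cv2.imwrite("pics/g2s.png",cv2.resize(im[150:330,200:460],None,fx=2.5,fy=2.5))
E
```

```text
t: 5.48
eef_pos: [0.5541, 0.0573, 0.0311]
ee_rot: [3.14, 0.524, -1.693]
force: [0.6, 0.2, 5.3]
width: 0.0458
gripper_force: 25.0
t 5.47 G [ 7.8  0.5 47.6] psi 0.0 phi -30.0 F [ 0.3 -0.6  5.3] w 45.8 gf 25.0 q [ 0.04  0.42 -0.27 -0.68 -0.91  0.28]
[0.1, -0.0, 1.8] [0.001, 0.087, -0.0]
[0.3, -0.0, 3.5] [0.001, 0.175, -0.0]
[0.7, -0.0, 5.2] [0.001, 0.262, 0.0]
[1.2, -0.0, 6.9] [0.001, 0.349, 0.0]
[1.8, -0.0, 8.5] [0.001, 0.436, 0.0]
[2.3, -0.0, 9.4] [0.001, 0.489, 0.0]
[2.6, -0.0, 10.1] [0.001, 0.524, 0.0]
[3.0, -0.0, 10.7] [0.001, 0.559, 0.0]
```

View pics/g2s.png

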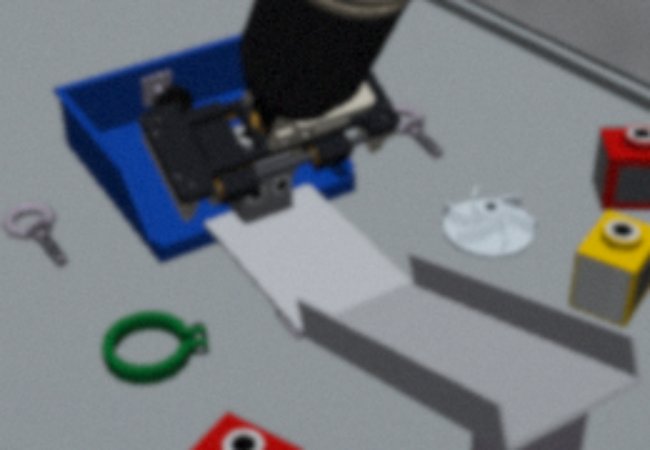

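```bash
python3 -m jog '[[[0,0,0.9,0,0.044,0,40],[0.1,0,1.8,0,0.087,0,40],[0.2,0,2.6,0,0.131,0,40],[0.3,0,3.5,0,0.175,0,40],[0.5,0,4.4,0,0.218,0,40],[0.7,0,5.2,0,0.262,0,40],[0.9,0,6,0,0.305,0,40],[1.2,0,6.9,0,0.349,0,40],[1.5,0,7.7,0,0.393,0,40],[1.8,0,8.5,0,0.436,0,40],[1.8,0,8.5,0,0.436,0,40]]]'; python3 - <<'E'
from h import *
g,psi,phi=show()
L=np.array([0,0,21.])
rows([(tuple(L+Ro.from_euler('y',th,degrees=True).apply(g-L)),0,phi+th) for th in (2,4,6,8,10)])
E
```

```text
t: 6.95
eef_pos: [0.5542, 0.0605, 0.0225]
ee_rot: [3.14, 0.088, -1.691]
force: [1.4, 2.5, 3.3]
width: 0.046
gripper_force: 25.0
t 6.95 G [18.9  0.7 41.4] psi 0.1 phi -5.0 F [ 2.6 -1.1  3.3] w 46.0 gf 25.0 q [ 0.4   0.38 -0.45 -0.12 -0.7  -0.43]
[0.0, -0.0, 0.7] [0.001, 0.035, 0.002]
[0.1, -0.0, 1.4] [0.001, 0.07, 0.002]
[0.1, -0.0, 2.2] [0.001, 0.105, 0.002]
[0.2, -0.0, 2.9] [0.001, 0.14, 0.002]
[0.4, -0.0, 3.6] [0.001, 0.175, 0.002]
```

```bash
python3 -m jog '[[[0,0,0.7,0,0.035,0,40],[0.1,0,1.4,0,0.07,0,40],[0.1,0,1.4,0,0.07,0,40]]]'; python3 -m jog '[[[0,0,0.35,0,0.018,0,40],[0,0,0.7,0,0.035,0,40],[0,0,0.7,0,0.035,0,40]]]';python3 - <<'E'
from h import *
g,psi,phi=show(); print(arm.get_state()["moment"])
E
```

```text
t: 7.32
eef_pos: [0.5545, 0.0604, 0.0214]
ee_rot: [3.141, 0.018, -1.692]
force: [0.6, 3.4, 5.1]
width: 0.0459
gripper_force: 25.0
t: 7.7
eef_pos: [0.5545, 0.0603, 0.0214]
ee_rot: [3.141, -0.016, -1.692]
force: [-2.0, 4.2, 13.1]
width: 0.046
gripper_force: 25.0
t 7.7 G [20.7  0.4 40.4] psi 0.0 phi 0.9 F [ 4.   2.5 13.1] w 46.0 gf 25.0 q [ 0.47  0.39 -0.49  0.02 -0.7  -0.61]
[1.89737986 1.11420995 0.02975118]
```

```bash
python3 -m jog '[[[0,0,0,0,0,0,40],[0,0,0,0,0,0,40],[0,0,0,0,0,0,40]]]' 4; python3 -m jog '[[[0,0,0,0,0,0,55],[0,0,0,0,0,0,70],[0,0,0,0,0,0,87],[0,0,0,0,0,0,87],[0,0,-30,0,0,0,87],[0,0,-70,0,0,0,87],[-40,0,-130,0,0,0,87],[-40,0,-130,0,0,0,87],[-40,0,-130,0,0,0,87]]]'; python3 - <<'E'
from h import *
show()
for c,x in (("side",(200,460,150,330)),("top",(270,370,170,270))):
    im,d=grab_frame(c); np.save(c+"L.npy",d); cv2.imwrite(f"pics/lean_{c}_full.png",im)
a=cv2.imread("pics/lean_side_full.png")[170:290,240:360]; b=cv2.imread("pics/lean_top_full.png")[160:280,250:370]
cv2.imwrite("pics/lean.png",np.hstack([cv2.resize(a,(400,400)),cv2.resize(b,(400,400))]))
for c in("side","top"):
    P=cloud(c,np.load(c+"L.npy")); im=cv2.imread(f"pics/lean_{c}_full.png").astype(int); Q=C0.inv().apply((P-LIP).reshape(-1,3))*1000
    m=((im.max(2)-im.min(2)).ravel()<40)&(abs(Q[:,0]-20)<70)&(abs(Q[:,1])<45)&(Q[:,2]>28)&(Q[:,2]<100)
    print(c,m.sum(),Q[m].min(0).round(1),Q[m].max(0).round(1))
    np.save(c+"Q.npy",Q[m])
E
```

```text
t: 8.07
eef_pos: [0.5543, 0.0594, 0.0207]
ee_rot: [3.14, -0.017, -1.693]
force: [1.1, 0.6, 6.0]
width: 0.0458
gripper_force: 4.0
t: 9.2
eef_pos: [0.5594, 0.1019, 0.1501]
ee_rot: [3.141, -0.016, -1.692]
force: [0.1, 0.1, -0.2]
width: 0.0867
gripper_force: 0.0
t 9.2 G [ 62.5   0.7 169.1] psi 0.0 phi 0.9 F [ 0.1 -0.1 -0.2] w 86.7 gf 0.0 q [ 0.53  0.25 -0.33  0.01 -1.   -0.66]
side 824 [-21.1 -21.9  28. ] [51.3 26.  81.7]
top 659 [-18.9 -20.9  30.7] [39.5 25.3 82.7]
```

View pics/lean.png

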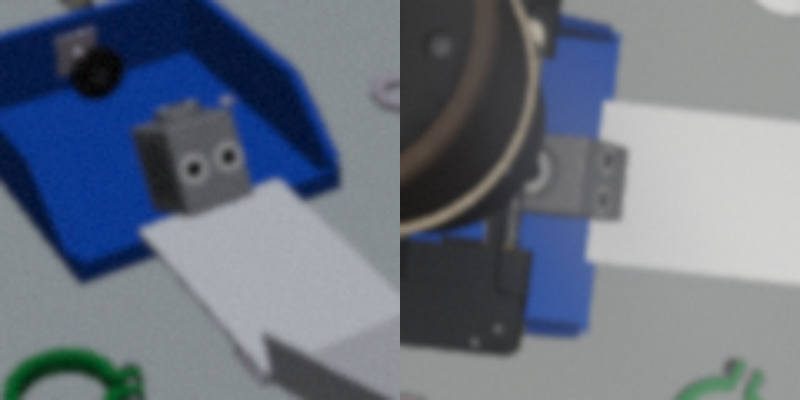

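The casting leans at rest on the lip, holes up and back (side crop (210,160)). Next I measure its pose.

```bash
cat > fit.py <<'E'
from h import *
from scipy.optimize import least_squares
def sdf(X,p):
    R=Ro.from_euler('zy',[p[3],p[4]],degrees=True); b=R.inv().apply(X-p[:3])
    q=abs(b)-[30,23,28]; box=np.linalg.norm(np.maximum(q,0),axis=1)+np.minimum(q.max(1),0)
    r=np.hypot(b[:,0],b[:,1]); c=np.c_[r-15,abs(b[:,2]-30)-6]; cy=np.linalg.norm(np.maximum(c,0),axis=1)+np.minimum(c.max(1),0)
    return np.minimum(box,cy)
def fit(Q,p0):
    for _ in range(3):
        Q=Q[abs(sdf(Q,p0))<8]; p0=least_squares(lambda p:sdf(Q,p),p0,loss='soft_l1',f_scale=1.5).x
    print("fit",p0.round(1),"rms",sdf(Q,p0).std().round(2),len(Q)); return p0
def grab(c,xr,yr=(-45,45),zmin=28,zmax=100):
    im,d=grab_frame(c); im=im.astype(int); Q=C0.inv().apply((cloud(c,d)-LIP).reshape(-1,3))*1000
    m=((im.max(2)-im.min(2)).ravel()<40)&(Q[:,0]>xr[0])&(Q[:,0]<xr[1])&(Q[:,1]>yr[0])&(Q[:,1]<yr[1])&(Q[:,2]>zmin)&(Q[:,2]<zmax)
    return Q[m]
E
python3 - <<'E'
from fit import *
p0=[19,0,42,0,30]
for c in("side","top"): fit(np.load(c+"Q.npy"),p0)
p=fit(np.vstack([np.load(c+"Q.npy") for c in("side","top")]),p0)
show()
# regrip: G = C -8 body x, phi=-40
R=Ro.from_euler('zy',[p[3],p[4]],degrees=True); G=p[:3]+R.apply([-8,0,0]); print(G, "E",p[:3]+R.apply([30,0,-28]))
rows([((G[0],G[1],G[2]),p[3],-40,b) for b in (120,60,0)])
E
```

```text
fit [20.9  1.6 42.   0.3 28.6] rms 1.25 824
fit [19.9  2.1 41.2 -0.  29.3] rms 1.06 659
fit [20.3  1.6 41.3  0.2 28.8] rms 1.19 1483
t 9.3 G [ 61.4   1.4 167.4] psi -0.0 phi 1.0 F [ 0.2  0.2 -0.8] w 87.0 gf 0.0 q [ 0.53  0.25 -0.34  0.01 -1.   -0.66]
[13.28207674  1.61752725 45.15346515] E [33.08990099  1.71925252  2.30909854]
[112.2, -0.2, 28.0] [0.003, -0.716, -0.004]
[72.8, -0.2, 73.2] [0.003, -0.716, -0.004]
[33.4, -0.3, 118.5] [0.003, -0.716, -0.004]
```

```bash
python3 -m jog '[[[50,0,0,0.002,-0.18,0,87],[90,0,10,0.002,-0.36,0,87],[112,0,28,0.003,-0.54,0,87],[112,0,28,0.003,-0.716,-0.004,87],[112,0,28,0.003,-0.716,-0.004,87],[92,0,51,0.003,-0.716,-0.004,87],[73,0,73,0.003,-0.716,-0.004,87],[53,0,96,0.003,-0.716,-0.004,87],[33.4,0,118.5,0.003,-0.716,-0.004,87],[33.4,0,118.5,0.003,-0.716,-0.004,87],[33.4,0,118.5,0.003,-0.716,-0.004,70],[33.4,0,118.5,0.003,-0.716,-0.004,55],[33.4,0,118.5,0.003,-0.716,-0.004,40],[33.4,0,118.5,0.003,-0.716,-0.004,40],[33.4,0,118.5,0.003,-0.716,-0.004,40]]]' 30; python3 - <<'E'
from h import *
g,psi,phi=show()
L=np.array([32.7,1.6,3.])
rows([(tuple(L+Ro.from_euler('y',th,degrees=True).apply(g-L)),0,phi+th) for th in range(5,66,5)])
E
```

```text
t: 11.18
eef_pos: [0.5551, 0.066, 0.0322]
ee_rot: [-3.138, 0.699, -1.688]
force: [-1.3, -0.9, 0.9]
width: 0.0461
gripper_force: 30.0
t 11.18 G [14.   0.6 46.7] psi 0.2 phi -40.0 F [-1.   1.1  0.9] w 46.1 gf 30.0 q [-0.09  0.48 -0.22 -0.85 -1.03  0.49]
[-2.3, 0.0, 1.3] [-0.001, 0.087, 0.004]
[-4.4, -0.0, 2.8] [-0.001, 0.175, 0.004]
[-6.4, -0.0, 4.5] [-0.001, 0.262, 0.004]
[-8.2, -0.0, 6.3] [-0.001, 0.349, 0.004]
[-9.9, -0.0, 8.3] [-0.002, 0.436, 0.004]
[-11.4, -0.0, 10.4] [-0.002, 0.524, 0.004]
[-12.7, -0.0, 12.7] [-0.002, 0.611, 0.004]
[-13.8, -0.0, 15.1] [-0.002, 0.698, 0.004]
[-14.7, -0.0, 17.5] [-0.002, 0.785, 0.004]
[-15.4, -0.0, 20.0] [-0.002, 0.873, 0.003]
[-15.9, -0.0, 22.6] [-0.003, 0.96, 0.003]
[-16.1, -0.0, 25.2] [-0.003, 1.047, 0.003]
[-16.1, -0.0, 27.8] [-0.003, 1.134, 0.003]
```

```bash
python3 -m jog '[[[-0.7,0,1.2,0,0.044,0,40],[-1.7,0,2.1,0,0.087,0,40],[-2.8,0,2.8,0,0.131,0,40],[-3.8,0,3.6,0,0.175,0,40],[-4.8,0,4.4,0,0.218,0,40],[-5.8,0,5.3,0,0.262,0,40],[-5.8,0,5.3,0,0.262,0,40]]]'; python3 - <<'E'
from h import *
g,psi,phi=show()
E
```

```text
t: 12.05
eef_pos: [0.5564, 0.0745, 0.0328]
ee_rot: [-3.136, 0.436, -1.686]
force: [-0.8, -2.6, 9.0]
width: 0.0458
gripper_force: 30.0
t 12.05 G [26.7  0.4 50. ] psi 0.3 phi -25.0 F [-2.7  0.5  9. ] w 45.8 gf 30.0 q [ 0.14  0.39 -0.3  -0.58 -0.84  0.13]
```

```bash
python3 - <<'E'
from h import *
g,psi,phi=show()
L=np.array([32.7,1.6,2.5])
rows([(tuple(L+Ro.from_euler('y',th,degrees=True).apply(g-L)),0,phi+th) for th in range(5,51,5)])
E
```

```text
t 12.05 G [26.7  0.4 50. ] psi 0.3 phi -25.0 F [-2.7  0.5  9. ] w 45.8 gf 30.0 q [ 0.14  0.39 -0.3  -0.58 -0.84  0.13]
[-2.3, 0.0, 1.4] [-0.003, 0.087, 0.006]
[-4.4, 0.0, 2.9] [-0.003, 0.175, 0.006]
[-6.4, 0.0, 4.7] [-0.003, 0.262, 0.006]
[-8.2, 0.0, 6.6] [-0.003, 0.349, 0.006]
[-9.9, -0.0, 8.7] [-0.004, 0.436, 0.006]
[-11.4, -0.0, 10.9] [-0.004, 0.524, 0.006]
[-12.6, -0.0, 13.2] [-0.004, 0.611, 0.006]
[-13.7, -0.0, 15.6] [-0.005, 0.698, 0.005]
[-14.6, -0.0, 18.1] [-0.005, 0.785, 0.005]
[-15.2, -0.0, 20.7] [-0.005, 0.873, 0.005]
```

```bash
python3 -m jog '[[[-1.2,0,0.7,0,0.044,0,40],[-2.3,0,1.4,0,0.087,0,40],[-3.4,0,2.1,0,0.131,0,40],[-4.4,0,2.9,0,0.175,0,40],[-5.4,0,3.8,0,0.218,0,40],[-6.4,0,4.7,0,0.262,0,40],[-7.3,0,5.6,0,0.305,0,40],[-8.2,0,6.6,0,0.349,0,40],[-9.1,0,7.7,0,0.393,0,40],[-9.9,0,8.7,0,0.436,0,40],[-9.9,0,8.7,0,0.436,0,40]]]'; python3 - <<'E'
from h import *
from fit import *
g,psi,phi=show()
L=np.array([32.7,1.6,2.5])
rows([(tuple(L+Ro.from_euler('y',th,degrees=True).apply(g-L)),0,phi+th) for th in (5,10,15,18,20,22)])
Q=grab("side",(0,110)); fit(Q,[42,1,44,0,68])
E
```

```text
t: 13.42
eef_pos: [0.5579, 0.087, 0.0296]
ee_rot: [-3.138, -0.0, -1.688]
force: [-3.9, -0.2, 18.0]
width: 0.0459
gripper_force: 30.0
t 13.43 G [47.3  0.4 48.6] psi 0.3 phi 0.0 F [-0.7  3.9 18. ] w 45.9 gf 30.0 q [ 0.5   0.38 -0.47  0.   -0.71 -0.62]
[-2.3, 0.1, 1.4] [-0.004, 0.087, 0.005]
[-4.5, 0.1, 3.0] [-0.004, 0.175, 0.005]
[-6.5, 0.1, 4.7] [-0.004, 0.262, 0.005]
[-7.7, 0.1, 5.8] [-0.005, 0.314, 0.005]
[-8.4, 0.1, 6.6] [-0.005, 0.349, 0.005]
[-9.1, 0.1, 7.5] [-0.005, 0.384, 0.004]
fit [49.7  1.8 41.2  1.  68.7] rms 2.11 680
```

```bash
python3 -m jog '[[[-1.2,0,0,0,0.044,0,40],[-2.3,0,0.7,0,0.087,0,40],[-3.4,0,1.4,0,0.131,0,40],[-4.5,0,2.2,0,0.175,0,40],[-5.5,0,3,0,0.218,0,40],[-6.5,0,3.8,0,0.262,0,40],[-7.7,0,4.9,0,0.314,0,40],[-8.2,0,5.4,0,0.335,0,40],[-8.2,0,5.4,0,0.335,0,40]]]'; python3 - <<'E'
from h import *
from fit import *
g,psi,phi=show(); print(arm.get_state()["moment"])
L=np.array([32.7,1.6,2.5])
rows([(tuple(L+Ro.from_euler('y',th,degrees=True).apply(g-L)),0,phi+th) for th in (1,2,3,4)])
E
```

```text
t: 14.6
eef_pos: [0.559, 0.0949, 0.0238]
ee_rot: [-3.138, -0.336, -1.69]
force: [-2.6, 0.8, 13.7]
width: 0.0459
gripper_force: 30.0
t 14.6 G [61.5  0.3 41.7] psi 0.3 phi 19.2 F [ 0.5  2.7 13.7] w 45.9 gf 30.0 q [ 0.67  0.48 -0.5   0.32 -0.86 -1.03]
[-0.45201053  0.94331311 -0.25247959]
[-0.5, 0.1, 0.3] [-0.004, 0.017, 0.003]
[-1.0, 0.1, 0.5] [-0.004, 0.035, 0.003]
[-1.4, 0.1, 0.8] [-0.005, 0.052, 0.003]
[-1.9, 0.1, 1.1] [-0.005, 0.07, 0.003]
```

```bash
python3 -m jog '[[[-0.5,0,0.3,0,0.017,0,40],[-1,0,0.5,0,0.035,0,40],[-1.2,0,0.7,0,0.043,0,40],[-1.2,0,0.7,0,0.043,0,40]]]'; python3 -m jog '[[[0,0,0,0,0,0,40],[0,0,0,0,0,0,40]]]' 4;  python3 -m jog '[[[0,0,0,0,0,0,55],[0,0,0,0,0,0,75],[0,0,0,0,0,0,87],[0,0,0,0,0,0,87],[0,0,-40,0,0,0,87],[0,0,-80,0,-0.17,0,87],[0,0,-110,0,-0.34,0,87],[40,0,-150,0,-0.37,0,87],[80,0,-150,0,-0.37,0,87],[80,0,-150,0,-0.37,0,87]]]'; python3 - <<'E'
from fit import *
show()
A=grab("side",(20,135)); B=grab("top",(20,135))
fit(A,[61,1,33,0,90]); fit(B,[61,1,33,0,90]); fit(np.vstack([A,B]),[61,1,33,0,90])
a=grab_frame("side")[0][170:290,240:360]; b=grab_frame("top")[0][160:280,230:350]
cv2.imwrite("pics/flat.png",np.hstack([cv2.resize(a,(400,400)),cv2.resize(b,(400,400))]))
E
```

```text
t: 15.1
eef_pos: [0.5591, 0.0952, 0.0235]
ee_rot: [-3.138, -0.379, -1.691]
force: [-3.0, -1.0, 16.9]
width: 0.0459
gripper_force: 30.0
t: 15.35
eef_pos: [0.5592, 0.0956, 0.0224]
ee_rot: [-3.138, -0.377, -1.691]
force: [1.6, -1.3, 6.3]
width: 0.046
gripper_force: 4.0
t: 16.6
eef_pos: [0.556, 0.0751, 0.1924]
ee_rot: [-3.136, -0.005, -1.692]
force: [0.3, 0.8, -0.8]
width: 0.0868
gripper_force: 0.0
t 16.6 G [ 35.4   0.9 211.4] psi 0.0 phi 0.3 F [ 0.9 -0.2 -0.8] w 86.8 gf 0.0 q [ 0.49  0.2  -0.3   0.01 -1.08 -0.61]
fit [61.9  1.  33.2  0.1 90. ] rms 1.02 665
fit [61.  1. 33.  0. 90.] rms nan 0
fit [61.9  1.  33.2  0.1 90. ] rms 1.02 665
  ret = _var(a, axis=axis, dtype=dtype, out=out, ddof=ddof,
  arrmean = um.true_divide(arrmean, div, out=arrmean,
  ret = ret.dtype.type(ret / rcount)
```

View pics/flat.png

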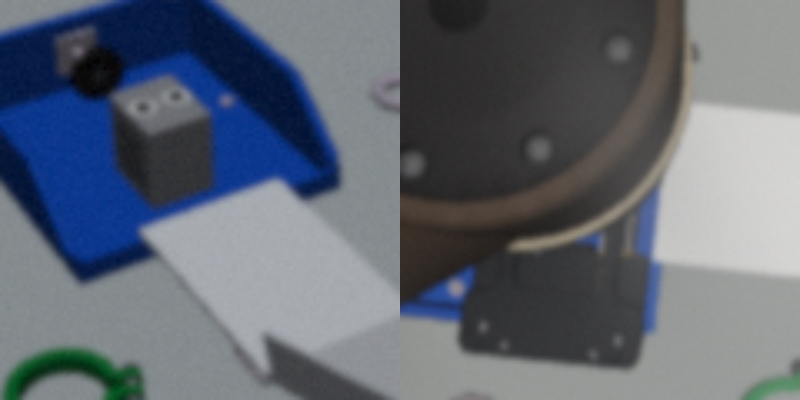

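Lying flat with the holes up at side-crop (160,100), square in the bin. Next I regrip it vertically and slide it to the bumper.

```bash
python3 - <<'E'
from fit import *
rows([((62,1,44),0,0,60),((62,1,44),0,0,0),((112,0,44),0,0,0)])
E
```

```text
[-25.7, -0.5, 104.3] [-0.001, -0.008, 0.003]
[-26.1, -0.4, 164.3] [-0.001, -0.008, 0.003]
[-76.1, -1.6, 163.9] [-0.001, -0.008, 0.003]
```

```bash
python3 -m jog '[[[-26,-0.4,50,0,-0.008,0.003,87],[-26,-0.4,100,0,-0.008,0.003,87],[-26,-0.4,140,0,-0.008,0.003,87],[-26,-0.4,164,0,-0.008,0.003,87],[-26,-0.4,164,0,-0.008,0.003,87],[-26,-0.4,164,0,-0.008,0.003,65],[-26,-0.4,164,0,-0.008,0.003,50],[-26,-0.4,164,0,-0.008,0.003,40],[-26,-0.4,164,0,-0.008,0.003,40],[-26,-0.4,164,0,-0.008,0.003,40],[-36,-0.6,164,0,-0.008,0.003,40],[-46,-0.8,164,0,-0.008,0.003,40],[-56,-1.1,164,0,-0.008,0.003,40],[-66,-1.4,164,0,-0.008,0.003,40],[-72,-1.6,164,0,-0.008,0.003,40],[-74,-1.6,164,0,-0.008,0.003,40],[-74,-1.6,164,0,-0.008,0.003,40]]]' 20; python3 - <<'E'
from fit import *
show()
E
```

```text
t: 18.92
eef_pos: [0.5664, 0.1477, 0.0265]
ee_rot: [-3.139, -0.001, -1.693]
force: [-1.3, -6.2, 8.0]
width: 0.0458
gripper_force: 20.0
t 18.93 G [108.6  -0.6  45.5] psi 0.0 phi 0.0 F [-6.3  0.6  8. ] w 45.8 gf 20.0 q [ 0.59  0.41 -0.43  0.   -0.73 -0.71]
```

```bash
python3 -m jog '[[[0,0,-1,0,0,0,40],[0,0,-1,0,0,0,40],[-1,0,-1,0,0,0,40],[-2,0,-1,0,0,0,40],[-3,0,-1,0,0,0,40],[-4,0,-1,0,0,0,40],[-5,0,-1,0,0,0,40]]]'; python3 - <<'E'
from h import *
show()
E
python3 -m jog '[[[-1,0,0,0,0,0,40],[-2,0,0,0,0,0,40],[-2,0,0,0,0,0,40]]]';python3 - <<'E'
from h import *
show()
E
```

```text
t: 19.8
eef_pos: [0.567, 0.1539, 0.0266]
ee_rot: [-3.139, 0.001, -1.693]
force: [0.2, -1.2, -4.2]
width: 0.0458
gripper_force: 20.0
t 19.8 G [114.8  -0.5  45.6] psi -0.0 phi -0.0 F [-1.2 -0.4 -4.2] w 45.8 gf 20.0 q [ 0.6   0.42 -0.42  0.   -0.73 -0.72]
t: 20.18
eef_pos: [0.5673, 0.1558, 0.0267]
ee_rot: [-3.139, 0.001, -1.693]
force: [0.8, 0.5, -4.6]
width: 0.0459
gripper_force: 20.0
t 20.18 G [116.8  -0.5  45.7] psi -0.0 phi -0.0 F [ 0.6 -0.7 -4.6] w 45.9 gf 20.0 q [ 0.6   0.42 -0.42  0.   -0.73 -0.72]
```

```bash
python3 -m jog '[[[0,0,0.5,0,0,0,40],[0,0,0.5,0,0,0,40],[-0.7,0,0.5,0,0,0,40],[-1.4,0,0.5,0,0,0,40],[-1.4,0,0.5,0,0,0,40]]]'; python3 - <<'E'
from h import *
show()
E
python3 -m jog '[[[-0.7,0,0,0,0,0,40],[-1.4,0,0,0,0,0,40],[-1.4,0,0,0,0,0,40]]]';python3 - <<'E'
from h import *
show()
E
```

```text
t: 20.8
eef_pos: [0.5676, 0.1567, 0.0266]
ee_rot: [-3.139, 0.0, -1.693]
force: [-0.9, -4.3, 3.3]
width: 0.046
gripper_force: 20.0
t 20.8 G [117.7  -0.7  45.6] psi -0.0 phi -0.0 F [-4.3  0.4  3.3] w 46.0 gf 20.0 q [ 0.6   0.42 -0.42  0.   -0.73 -0.73]
t: 21.18
eef_pos: [0.5679, 0.1584, 0.0266]
ee_rot: [-3.139, 0.001, -1.693]
force: [-0.5, -4.4, 4.8]
width: 0.0455
gripper_force: 20.0
t 21.18 G [119.4  -0.8  45.6] psi 0.0 phi -0.0 F [-4.4 -0.   4.8] w 45.5 gf 20.0 q [ 0.6   0.42 -0.42  0.   -0.73 -0.73]
```

```bash
for i in 1 2 ; do python3 -m jog '[[[-0.7,0,0,0,0,0,40],[-0.7,0,0,0,0,0,40]]]' >/dev/null; python3 -c "
from h import *
show()"; done; python3 - <<'E'
from h import *
im=grab_frame("side")[0][150:270,230:390]; cv2.imwrite("pics/near.png",cv2.resize(im,(800,600)))
E
```

```text
t 21.43 G [120.1  -0.8  45.6] psi 0.0 phi -0.0 F [-5.2 -0.6  5.6] w 45.9 gf 20.0 q [ 0.61  0.42 -0.42  0.   -0.73 -0.73]
t 21.68 G [120.4  -0.8  45.6] psi -0.0 phi -0.0 F [-6.6 -1.4  5. ] w 45.9 gf 20.0 q [ 0.61  0.42 -0.42  0.   -0.73 -0.73]
```

View pics/near.png

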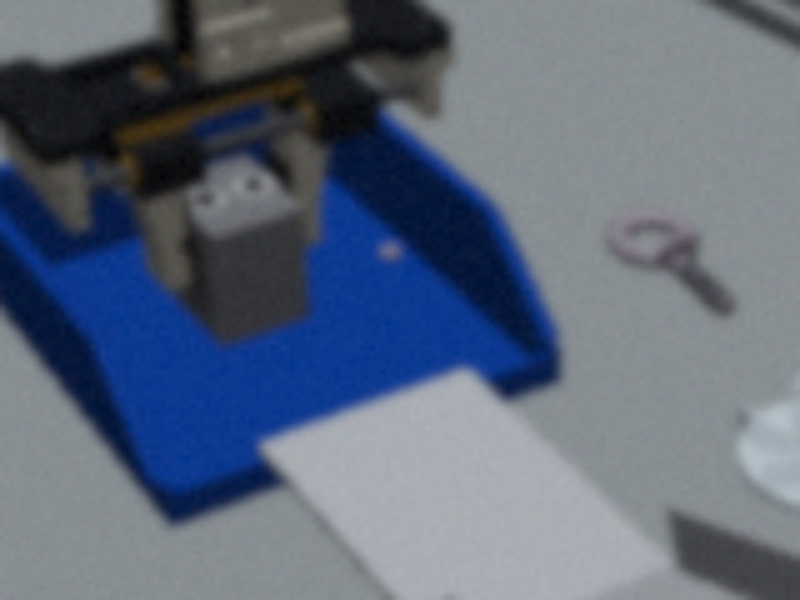

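```bash
for i in 1 2 ; do python3 -m jog '[[[-0.6,0,0,0,0,0,40],[-0.6,0,0,0,0,0,40]]]' >/dev/null; python3 -c "
from h import *
show()"; done
```

```text
t 21.98 G [120.7  -0.8  45.6] psi -0.0 phi 0.0 F [-8.5 -0.6  4.4] w 45.9 gf 20.0 q [ 0.61  0.42 -0.41  0.   -0.73 -0.73]
t 22.23 G [121.1  -0.7  45.6] psi -0.0 phi 0.0 F [-9.1 -1.6  6.1] w 45.6 gf 20.0 q [ 0.61  0.42 -0.41  0.   -0.73 -0.73]
```

```bash
python3 -m jog '[[[-0.6,0,0,0,0,0,40],[-0.6,0,0,0,0,0,40]]]' >/dev/null; python3 -c "
from h import *
show()"; python3 -m jog '[[[-0.2,0,0,0,0,0,40],[-0.2,0,0,0,0,0,40],[-0.2,0,0,0,0,0,40]]]' 5; python3 -c "
from h import *
show()"
```

```text
t 22.48 G [121.4  -0.8  45.6] psi -0.0 phi 0.0 F [-10.7  -2.2   6.3] w 46.2 gf 20.0 q [ 0.61  0.42 -0.41  0.   -0.73 -0.73]
t: 22.85
eef_pos: [0.5681, 0.1613, 0.0263]
ee_rot: [-3.139, 0.0, -1.693]
force: [-0.4, -6.9, 2.6]
width: 0.046
gripper_force: 5.0
t 22.85 G [122.3  -0.7  45.3] psi -0.0 phi -0.0 F [-6.9 -0.4  2.6] w 46.0 gf 5.0 q [ 0.61  0.42 -0.41  0.   -0.73 -0.73]
```

```bash
python3 -m jog '[[[0,0,0,0,0,0,50],[0,0,0,0,0,0,60],[0,0,0,0,0,0,75],[0,0,0,0,0,0,87],[0,0,0,0,0,0,87],[0,0,-40,0,0,0,87],[0,0,-90,0,0,0,87],[0,0,-150,0,0,0,87],[60,0,-180,0,0,0,87],[120,0,-180,0,0,0,87],[180,0,-180,0,0,0,87],[240,0,-180,0,0,0,87],[300,0,-180,0,0,0,87],[300,0,-180,0,0,0,87]]]'; python3 - <<'E'
from fit import *
show()
A=grab("side",(60,142)); B=grab("top",(60,142))
for q in (A,B,np.vstack([A,B])): fit(q,[120,0,33,0,90])
B2=grab("top",(145,175),(-25,25),15,70); print("puck",len(B2),np.percentile(B2,[2,10,50,90,98],axis=0).round(1))
a=grab_frame("side")[0][150:250,230:330]; b=grab_frame("top")[0][150:250,190:290]
cv2.imwrite("pics/end.png",np.hstack([cv2.resize(a,(400,400),interpolation=2),cv2.resize(b,(400,400),interpolation=2)]))
E
```

```text
t: 24.6
eef_pos: [0.53, -0.1394, 0.2061]
ee_rot: [-3.139, 0.001, -1.698]
force: [0.2, -0.1, -0.7]
width: 0.0871
gripper_force: 0.0
t 24.6 G [-180.8    0.6  225.1] psi -0.3 phi -0.0 F [-0.1 -0.2 -0.7] w 87.1 gf 0.0 q [ 0.1   0.16 -0.3  -0.   -1.1  -0.23]
fit [120.8   0.5  33.2   0.4  90.2] rms 1.09 588
fit [120.   0.  33.   0.  90.] rms nan 0
fit [120.8   0.5  33.2   0.4  90.2] rms 1.09 588
  ret = _var(a, axis=axis, dtype=dtype, out=out, ddof=ddof,
  arrmean = um.true_divide(arrmean, div, out=arrmean,
  ret = ret.dtype.type(ret / rcount)
Traceback (most recent call last):
IndexError: index -1 is out of bounds for axis 0 with size 0
```

```bash
python3 -m jog '[[[60,0,-20,0,0,0,87],[120,0,-20,0,0,0,87],[180,0,-20,0,0,0,87],[240,0,-20,0,0,0,87],[300,0,-20,0,0,0,87],[330,0,-20,0,0,0,87],[330,0,-20,0,0,0,87]]]' >/dev/null; python3 - <<'E'
from fit import *
show()
A=grab("side",(60,142)); B=grab("top",(60,142)); print(len(A),len(B))
a=grab_frame("side")[0][150:250,230:330]; b=grab_frame("top")[0][150:250,190:290]
cv2.imwrite("pics/end.png",np.hstack([cv2.resize(a,(400,400),interpolation=2),cv2.resize(b,(400,400),interpolation=2)]))
for q in (A,B,np.vstack([A,B])):
    if len(q)>20: fit(q,[120,0,33,0,90])
B2=grab("top",(150,185),(-25,25),15,70); print("puck",len(B2)); 
if len(B2): print(np.percentile(B2,[2,10,50,90,98],axis=0).round(1))
E
```

```text
t 25.62 G [-5.079e+02 -5.000e-01  2.437e+02] psi -0.1 phi -0.1 F [ 0.5 -0.   0.1] w 87.2 gf 0.0 q [-0.47  0.36  0.01 -0.   -1.22  0.35]
593 638
fit [120.9   0.4  33.4   0.3  89.8] rms 1.14 593
fit [119.8   0.6  32.4   0.   90.2] rms 1.41 638
fit [120.6   0.4  32.7  -0.   90. ] rms 1.34 1231
puck 145
[[150.9 -17.3  32.1]
 [152.6 -12.4  35.6]
 [158.8   0.2  45.1]
 [176.2  12.8  51.9]
 [183.4  16.8  53.3]]
```

View pics/end.png

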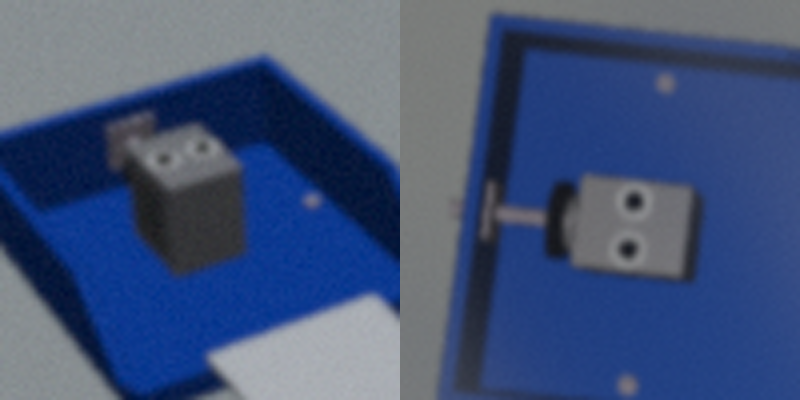

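The boss (top crop (570,225)) sits against the puck (560,220). It is square, centred and flat with the holes up, so I hand in.

```bash
python3 -c "
from station import arm
print(arm.job_done())"
```

```text
the job is handed in; nothing more can be done
None
```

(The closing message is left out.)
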